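# Lock the microscope accessory case

### The job

Lock the grey microscope accessory case in front of you: push the steel clip on its flat front ledge sideways until it is fully home in the groove of the locking stud, then set the code on the sloping panel, first the left dial with its white pointer end at the fourth tick mark, then the right dial at the first tick mark (marks count clockwise from the left). Let go of everything and leave the other things standing where they are.

Things in the scene. Friction and masses are not known exactly. Their poses are not given: they have to be found in the camera images.
- case: fixed grey instrument case, 220 mm deep (x), 380 mm wide (y); origin at the centre of its underside, z up, x away from the robot, y to the left. Its aluminium lock panel faces the robot and slopes 30 degrees from level, from 60 mm height to 135 mm at the back; in front of it is a flat ledge, 90 mm deep, 60 mm high. Two dials stand side by side on the panel, the stud and clip on the ledge
- dial_left_grip (a point): left dial (+y side): black disc 64 mm across, 8 mm thick, with a bar grip 56 mm long, 16 mm wide, top 41 mm above the panel. The point is on the dial's axis, 26 mm above the panel, and turns with the dial. z: outwards along the axis (30 degrees from vertical, leaning to the robot); x: along the bar to its pointer end, which has a white line on top and down its end face
- dial_right_grip (a point): right dial (-y side, its axis 170 mm from that of the left one): same shape, point and axes. Round the upper side of each dial, 47 mm from its axis, five black tick marks on the panel: counted clockwise (facing the panel) from the left they lie at -80, -40, 0, +40, +80 degrees from straight up the slope
- dial_left (a joint): left dial's angle, rad: 0 = pointer straight up the slope (third mark), growing clockwise as one faces the panel (a turn about MINUS z of its point); the fourth mark is at +0.698. Turns from -1.75 to +1.75, stays where left; friction about 0.06 N m
- dial_right (a joint): right dial's angle, rad, same sense: 0 = pointer straight up the slope; the first mark is at -1.396. Turns from -1.75 to +1.75, stays where left; friction about 0.06 N m
- clip_tab (a point): centre of the upright push tab of the steel retaining clip on the ledge: 12 mm thick along case y (the sliding direction), 30 mm wide along case x; its top is 16 mm above this point, the clip's 6 mm plate 24 mm below it. Axes as the case's. The clip's open jaw (38 mm wide, 18 mm opening) is 75 mm from the tab towards -y, facing the stud
- clip (a joint): slide of the clip in m along the case's -y direction (to the right as one faces the panel): 0 = fully back, 0.040 = fully home, the jaw round the stud's groove, against a stop. Sliding friction about 3 N; stays where it is left
- stud (a point): axis of the fixed steel locking stud on the ledge, at the height of its groove, 15 mm above the ledge; head 26 mm across, its top 13 mm above this point; groove 16 mm across. Axes parallel to those of the case
- canister: brass objective canister, 34 mm across, 45 mm tall, standing on the flat ledge of the case at its left end (case y about +160 mm); origin at its underside
- dish: clear plastic dish, 90 mm across, 18 mm tall, on the bench in front of the case; origin at its underside
- slide_box: blue slide box 90 x 120 x 35 mm on the bench right of the case; origin at its underside
- reagent: amber reagent bottle, 60 mm across, 140 mm tall, on the bench right of the case; origin at its underside
- beaker: glass beaker, 72 mm across, 95 mm tall, on the bench left of the case; origin at its underside
- jar: glass jar, 64 mm across, 75 mm tall, on the bench left of the case; origin at its underside
- eyepiece: black microscope eyepiece, 36 mm across, 55 mm tall, standing on the bench in front of the case; origin at its underside

How it is judged:
On the way, in this order (a step that is already met when the one before it is completed fails the run):
1. the clip is fully home in the stud's groove (value of joint clip above 0.037 m), for 0.2 s.
2. with the clip home, the left dial points at its fourth mark (value of joint clip above 0.037 m and value of joint dial_left between 0.538 and 0.858 rad), for 0.2 s.
3. then the right dial points at its first mark (all of step 2 and value of joint dial_right between -1.556 and -1.236 rad), for 0.2 s.
At the end, for the whole second after the job is handed in: The clip is within 3 mm of fully home, the left dial within 0.16 rad (9 degrees) of its fourth mark (+0.698 rad), the right dial within 0.16 rad of its first mark (-1.396 rad), all at rest (all of step 3 and velocity of joint dial_left between -0.05 and 0.05 rad/s and velocity of joint dial_right between -0.05 and 0.05 rad/s and velocity of joint clip between -0.005 and 0.005 m/s); the robot touches nothing.
It fails at once if a loose thing standing about is moved more than 40 mm or tipped over (distance of any of canister, dish, slide_box, reagent, beaker, jar, eyepiece from where it was at the start of the episode above 0.04 m or angle between any of canister, dish, slide_box, reagent, beaker, jar, eyepiece's own z axis and vertical above 0.6 rad).
It also fails if it takes over 59 s, if anything falls off the work surface, if the arm or the gripper's body presses on something with over 40 N, if the wrist force passes 120 N, or if a joint passes its speed limit or range.

### The arm

A 6-joint arm with a two-finger parallel gripper is mounted at the origin on the work surface. World frame = base frame: x ahead of the robot, y to its left, z up, the work surface at z = 0. Lengths are in m, angles in rad, forces in N, time in s.
With the tool pointing down it reaches from about 0.35 to 0.85 m from the base axis. Payload 8.1 kg.
Tool frame: the origin (TCP) lies at the very end of the fingers, on their centre line; the grasp point (between the pads) lies 19 mm behind it; y points along the fingers, z is the direction in which the jaws open and shut, and the axes are right-handed (so a half turn about y gives the same grasp; the last joint's range is limited). The gripper opens to 93 mm and grips with 3 to 60 N. Pads are 15 mm wide; open, the fingers measure 128 mm over their backs; the gripper's body (75 mm by 188 mm) begins 65 mm behind the grasp point.
Start: joints at [1.218, 0.13, 1.488, -0, 1.523, -0.085], TCP at [0.159, 0.579, 0.219] pointing down, gripper open.
Joint ranges: [-2.96, 2.96], [-0.89, 2.26], [0.02, 2.5], [-1.34, 4.48], [0, 2.73], [-2.66, 2.66]. Speed limits (rad/s): [2.39, 2.39, 2.79, 3.14, 3.14, 3.14].

### API

Orientations are given as a unit quaternion [w, x, y, z].
In Python, from station import r, optics gives the robot as it stands. The module is installed in compiled form; this text tells all that it offers.
- The arm moves only by the tool servo_tool, never from a script. Its arguments are lists of equal length, an entry for each row: "linear": the shift along the tool's x, y, z in cm, a list of three; "spin": the turn about the tool's y in units of 5 degrees (1.0 is 5 degrees); "claw": the closure, from -1 (fully open) to 1 (shut), so that 0 is half open. In form: {"linear": [[x, y, z], ...], "spin": [spin, ...], "claw": [claw, ...]}. A call has 1 to 10 rows; each row shifts and turns the pose as measured when the row begins, along the tool's axes as they then stand; what a row does not reach is not made up. A row lasts 1/12 s, in which the tool goes at most 41.7 mm and 7.16 degrees, less where a joint would pass 70% of its speed; a pose out of reach is approached as far as the arm can. A call with a gripper value outside its range is refused whole. The fingers move at their own pace and stop on an object; "newtons" is the grip in N (left out, the last holds). Time passes only in rows, so rows that do not move let the fingers close. It gives the time, the measured TCP pose, the force and the opening at its end, in the units of the state.
- r.observe(): the state, without advancing time (a new reading comes with each control period).
- optics.snapshot(name): name is "scene" or "top"; returns a dict with "img" (480x640x3 uint8, red, green, blue), "z_map" (480x640 float32, m along the optical axis (not along the pixel's ray), 0 where there is no reading), "fx", "fy", "cx", "cy" (pixels), "distortion" ([k1, k2, p1, p2, k3] as OpenCV has them; the pictures are not rectified), "origin" and "rotation" of the camera in the world. Camera axes: x right, y up, looking along -z (the intrinsics and any distortion apply to the point x, -y, -z); pixel columns grow to the right and rows downward; lengths in m; the calibration is good to about 2 mm. A picture is of the moment at which its call begins.
- r.sign_off(): hands the job in, once; it reports no verdict.
The state is a dict: "clock": time; "joint_positions": joint angles; "dq": joint speeds; "tau": joint torques, N m; "eef_pos": TCP position; "eef_rot": TCP orientation; "force": force on the tool from outside, world axes, zero at the start; "wrist_torque": the same for the moment, N m; "width": finger opening in m.
Only numpy, scipy, OpenCV 4.12 (cv2) and the standard library are available. Lean on these libraries where they do the work, as an engineer would, in place of code of your own. Each camera call takes 0.05 s, during which the arm holds its last target. There are 200 camera calls.

## Working session

There is one attempt and no reset: what is moved stays moved. The work goes in short steps, Python scripts to look and compute and a tool call to move; the robot and the scene stay as the last step left them, time stands still between calls to the robot, and variables do not carry over. Pictures are saved under pics/ and viewed, about 8 in all and at most 12, crops included, and the job is handed in when it is done.

Besides the shell and the picture viewer there is one more tool, called after ">>>" in YAML: its name, and indented under it one key for each argument. servo_tool: Moves the arm, as the interface text tells. Its arguments: {"type":"object","properties":{"linear":{"type":"array","items":{"type":"array","items":{"type":"number"}}},"spin":{"type":"array","items":{"type":"number"}},"claw":{"type":"array","items":{"type":"number"}},"newtons":{"type":"number"}},"required":["linear","spin","claw"]}

```bash
mkdir -p pics; cat > h.py <<'E'
import numpy as np, cv2
from station import r, optics
def snap(n):
    s=optics.snapshot(n); return s
def cloud(s):
    v,u=np.mgrid[0:480,0:640]
    K=np.array([[s["fx"],0,s["cx"]],[0,s["fy"],s["cy"]],[0,0,1.]])
    p=cv2.undistortPoints(np.stack([u,v],-1).reshape(-1,1,2).astype(np.float64),K,np.array(s["distortion"],float)).reshape(480,640,2)
    z=s["z_map"]; c=np.stack([p[...,0]*z,-p[...,1]*z,-z],-1)
    w=c@np.array(s["rotation"]).T+np.array(s["origin"]); w[z==0]=np.nan
    return w
def save(s,f,crop=None,k=1):
    i=s["img"][...,::-1]
    if crop: a,b,c,d=crop; i=i[b:d,a:c]
    cv2.imwrite("pics/"+f,cv2.resize(i,None,fx=k,fy=k,interpolation=cv2.INTER_CUBIC))
E
python3 - <<'E'
from h import *
import pickle
for n in("scene","top"):
    s=snap(n); save(s,n+"0.png"); pickle.dump(s,open(n+"0.pkl","wb")); print(n,s["origin"],s["rotation"],s["fx"],s["distortion"])
print(r.observe())
E
```

```text
scene [1.15152325 0.18387705 0.79714671] [0.57856199 0.20232461 0.27050692 0.74239934] 536.4139499304781 [-0.05464041  0.          0.          0.          0.        ]
top [0.54274389 0.01893443 1.08277847] [ 0.71475583  0.01034313 -0.01736643 -0.69908192] 440.31684618185284 [-0.02205169  0.          0.          0.          0.        ]
{'clock': 0.1, 'joint_positions': array([ 1.21762037e+00,  1.31104418e-01,  1.48918255e+00, -1.48120720e-06,
        1.52298210e+00, -8.53932068e-02]), 'dq': array([-0.0005669 , -0.00141033, -0.00212677, -0.00025816, -0.00012401,
        0.00030673]), 'tau': array([ 1.73945336e-03, -5.61336422e+01, -4.93100202e+01,  7.70903192e-02,
        2.88720924e-02, -4.48709230e-07]), 'eef_pos': array([0.15855252, 0.57813759, 0.21767444]), 'eef_rot': array([-0.70019926,  0.7013565 , -0.09452124,  0.0942644 ]), 'force': array([ 0.56646415,  0.64440907, -0.62851314]), 'wrist_torque': array([-0.03102712, -0.04680737, -0.01264594]), 'width': 0.09273058346952442}
```

```bash
sed -i 's/c@np.array(s\["rotation"\]).T/c@Rq(s["rotation"]).T/' h.py; cat >> h.py <<'E'
from scipy.spatial.transform import Rotation as Rn
def Rq(q): return Rn.from_quat([q[1],q[2],q[3],q[0]]).as_matrix()
E
python3 - <<'E'
from h import *
import pickle
for n in("scene","top"):
    s=pickle.load(open(n+"0.pkl","rb")); w=cloud(s); z=w[...,2]
    print(n,np.nanpercentile(z,[1,20,50,90,99]))
    m=(abs(z-.06)<.004); print(m.sum(),np.nanpercentile(w[m],[2,50,98],axis=0).round(3).tolist())
E
```

```text
scene [-0.75718204 -0.00305466 -0.00102606  0.11927066  0.18297364]
8809 [[0.482, -0.514, 0.056], [0.606, 0.072, 0.059], [0.938, 0.538, 0.064]]
top [-7.56854589e-01 -2.98957026e-03 -3.36397712e-05  1.09270832e-01
  1.80588317e-01]
7250 [[0.479, -0.678, 0.056], [0.591, 0.048, 0.06], [0.849, 0.45, 0.064]]
```

View pics/scene0.png

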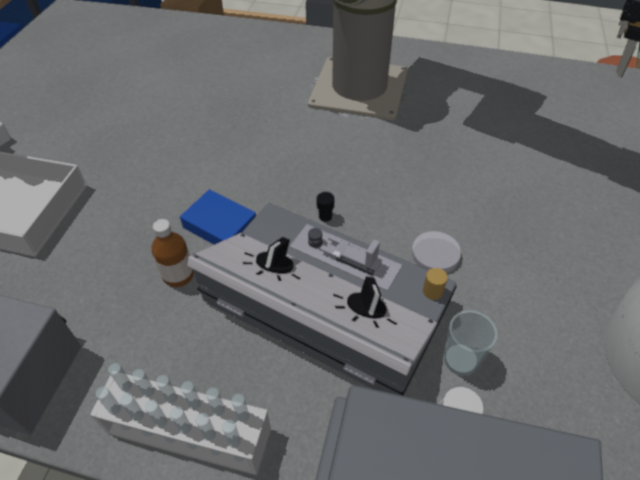

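View pics/top0.png

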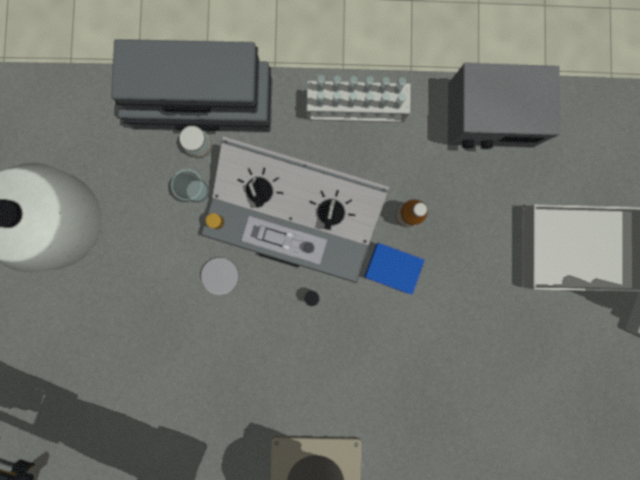

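```bash
python3 - <<'E'
from h import *
import pickle
S={n:pickle.load(open(n+"0.pkl","rb")) for n in("scene","top")}
save(S["top"],"crop.png",(195,130,395,290),4)
for n,s in S.items():
    w=cloud(s); P=w.reshape(-1,3)
    P=P[(P[:,0]>.4)&(P[:,0]<.95)&(abs(P[:,1])<.45)&(P[:,2]>.01)&(P[:,2]<.2)]
    Q=P[(P[:,2]>.068)&(P[:,2]<.13)&(P[:,0]>.5)]
    best=0;rng=np.random.default_rng(0)
    for _ in range(3000):
        a,b,c=Q[rng.choice(len(Q),3,False)]; nn=np.cross(b-a,c-a); nn/=np.linalg.norm(nn)+1e-12; nn*=np.sign(nn[2])
        if abs(nn[2]-.866)>.05: continue
        m=abs((Q-a)@nn)<.003
        if m.sum()>best: best=m.sum(); M=m
    I=Q[M]; c=I.mean(0); nn=np.linalg.svd(I-c)[2][2]; nn*=np.sign(nn[2])
    yaw=np.arctan2(-nn[1],-nn[0]); print(n,best,nn,"tilt",np.degrees(np.arccos(nn[2])),"yaw",np.degrees(yaw))
    ex=np.array([np.cos(yaw),np.sin(yaw),0]);ey=np.array([-ex[1],ex[0],0])
    # line z=.06 on plane: x along ex
    # n.(p-c)=0 ; p=x ex + .06 z
    x0=(nn@c-.06*nn[2])/(nn@ex)
    # panel width extent
    allm=P[abs((P-c)@nn)<.004]; allm=allm[(allm[:,2]>.07)&(allm[:,2]<.128)]
    yy=np.percentile(allm@ey,[1,99]); print("x at foot",x0,"y ext",yy, "case ctr",( (x0+.02)*ex+yy.mean()*ey))
    C=(x0+.02)*ex+yy.mean()*ey
    h=(P-c)@nn; loc=(P-C)@np.stack([ex,ey,[0,0,1]],1)
    up=np.array([np.cos(np.pi/6)*ex[0],np.cos(np.pi/6)*ex[1],.5])
    for sgn in(1,-1):
        m=(h>.030)&(h<.046)&(abs(loc[:,1]-sgn*.085)<.05)&(loc[:,0]>-.02)&(loc[:,0]<.11)
        B=P[m]; bc=B.mean(0); u=(B-bc)@up; v=-(B-bc)@ey
        d=np.linalg.svd(np.stack([u,v],1),full_matrices=False)[2][0]
        pr=np.stack([u,v],1)@d
        print(sgn,m.sum(),"top ctr",bc,"loc",loc[m].mean(0),"h",np.percentile(h[m],[5,95]),"bar angle",np.degrees(np.arctan2(d[1],d[0])),"len",np.ptp(pr))
    # things above ledge
    m=(loc[:,0]>-.108)&(loc[:,0]<-.025)&(loc[:,2]>.075)&(abs(loc[:,1])<.19)
    for a in np.unique((loc[m][:,1]/.01).round()): 
        q=loc[m][(loc[m][:,1]/.01).round()==a]; print(int(a*10),len(q),"x",q[:,0].min().round(3),q[:,0].max().round(3),"z",q[:,2].max().round(3))
E
```

```text
scene 7716 [-0.4809269   0.13612406  0.86612906] tilt 29.988119306462274 yaw -15.80391191205635
x at foot 0.5846990687892544 y ext [0.05395419 0.48080913] case ctr [0.65466139 0.09258714 0.        ]
1 296 top ctr [0.6840515  0.14907637 0.12338433] loc [0.01289453 0.06235818 0.12338433] h [0.03103085 0.04221612] bar angle -33.8224848206027 len 0.06066106577062244
-1 253 top ctr [ 0.63834985 -0.01368379  0.12323188] loc [ 0.0132475  -0.1066962   0.12323188] h [0.03097183 0.04209103] bar angle -3.1403098387347868 len 0.05785802031647799
-100 7 x -0.072 -0.061 z 0.086
-90 66 x -0.079 -0.054 z 0.089
-80 74 x -0.078 -0.053 z 0.089
-70 17 x -0.072 -0.06 z 0.087
-60 41 x -0.087 -0.048 z 0.079
-50 48 x -0.085 -0.047 z 0.079
-40 76 x -0.085 -0.047 z 0.079
-30 88 x -0.086 -0.048 z 0.081
-20 58 x -0.078 -0.055 z 0.079
-10 58 x -0.078 -0.054 z 0.079
0 58 x -0.078 -0.055 z 0.079
10 45 x -0.079 -0.055 z 0.08
20 99 x -0.082 -0.051 z 0.119
30 210 x -0.082 -0.051 z 0.119
40 34 x -0.079 -0.054 z 0.079
120 48 x -0.081 -0.061 z 0.105
130 151 x -0.09 -0.054 z 0.106
140 166 x -0.088 -0.054 z 0.107
150 108 
[... 467 characters left out ...]
179] loc [ 0.00994893 -0.08474288  0.12375179] h [0.03548292 0.04356082] bar angle 174.6304344875511 len 0.05752281637793237
-70 26 x -0.076 -0.057 z 0.093
-60 48 x -0.078 -0.054 z 0.092
-50 25 x -0.075 -0.056 z 0.09
-40 15 x -0.082 -0.048 z 0.082
-30 33 x -0.084 -0.047 z 0.083
-20 38 x -0.084 -0.047 z 0.081
-10 70 x -0.084 -0.048 z 0.082
0 48 x -0.084 -0.047 z 0.081
10 43 x -0.077 -0.054 z 0.083
20 43 x -0.077 -0.054 z 0.085
30 42 x -0.077 -0.054 z 0.082
40 68 x -0.08 -0.052 z 0.12
50 62 x -0.08 -0.051 z 0.121
60 17 x -0.077 -0.056 z 0.116
140 12 x -0.076 -0.067 z 0.102
150 75 x -0.086 -0.057 z 0.107
160 73 x -0.088 -0.055 z 0.108
170 53 x -0.087 -0.057 z 0.108
180 8 x -0.078 -0.067 z 0.106
```

View pics/crop.png

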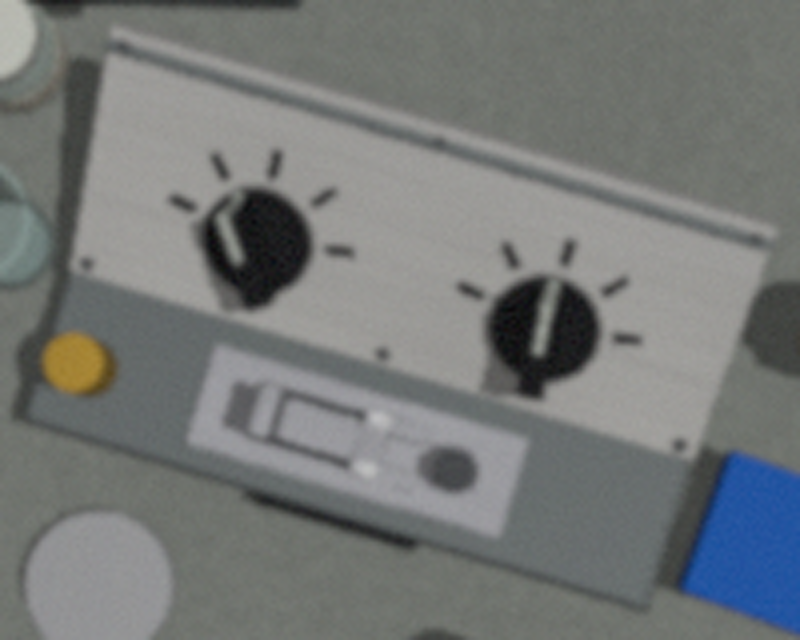

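```bash
cat >> h.py <<'E'
C=np.array([.647,.068,0]); yaw=np.radians(-15.82)
RC=Rn.from_euler('z',yaw).as_matrix()
def W(p): return C+RC@np.array(p,float)
def head(o):
    R=Rq(o["eef_rot"]); z=RC.T@R[:,2]
    a=np.degrees(np.arctan2(z[0],z[1]))   # clockwise turn of jaw axis from case y
    return (a+90)%180-90
def st():
    o=r.observe(); R=Rq(o["eef_rot"])
    print("t",o["clock"],"loc",(RC.T@(o["eef_pos"]-C)).round(4),"head",round(head(o),1),"ydir",R[:,1].round(3),"F",(RC.T@o["force"]).round(1),"w",round(o["width"],4),"q6",o["joint_positions"][5].round(2))
    return o,R
def go(p,th):
    "tool-axis cm after spinning by printed units"
    o,R=st(); d=(th-head(o)+90)%180-90
    R2=R@Rn.from_euler('y',d,degrees=True).as_matrix()
    print("spin",round(d/5,2),"then lin",((R2.T@(W(p)-o["eef_pos"]))*100).round(2),"or before spin",((R.T@(W(p)-o["eef_pos"]))*100).round(2))
E
python3 - <<'E'
from h import *
go([-.066,.085,.20],0)
s=snap("top"); w=cloud(s); print(np.nanmean(w[205:225,10:60],axis=(0,1)))
E
```

```text
t 0.1 loc [-0.609   0.3577  0.2177] head -0.5 ydir [-0.001 -0.002 -1.   ] F [ 0.4  0.8 -0.6] w 0.0927 q6 -0.09
spin 0.1 then lin [ 54.3    1.81 -27.26] or before spin [ 54.07   1.81 -27.71]
[0.61900374 0.60376972 0.16105773]
```

>>> servo_tool:
  linear:
    - [3.4, 0.1, -1.7]
    - [3.4, 0.1, -1.7]
    - [3.4, 0.1, -1.7]
    - [3.4, 0.1, -1.7]
    - [3.4, 0.1, -1.7]
    - [3.4, 0.1, -1.7]
    - [3.4, 0.1, -1.7]
    - [3.4, 0.1, -1.7]
    - [3.4, 0.1, -1.7]
    - [3.4, 0.1, -1.7]
  spin: [0, 0, 0, 0, 0, 0, 0, 0, 0, 0]
  claw: [1, 1, 1, 1, 1, 1, 1, 1, 1, 1]
  newtons: 10

```text
clock: 0.98
eef_pos: [0.4454, 0.3181, 0.2034]
eef_rot: [-0.7, 0.703, -0.091, 0.088]
force: [-0.7, 1.3, 0.1]
width: 0.031
```

```bash
python3 -c "
from h import *
go([-.066,.085,.20],0)"
```

```text
t 0.9833 loc [-0.2622  0.1856  0.2034] head -1.3 ydir [-0.005 -0.003 -1.   ] F [-1.   1.1  0.1] w 0.031 q6 -0.79
spin 0.25 then lin [ 19.62   0.3  -10.06] or before spin [ 19.39   0.3  -10.49]
```

>>> servo_tool:
  linear:
    - [3.4, 0, -1.7]
    - [3.4, 0, -1.7]
    - [3.4, 0, -1.7]
    - [3.4, 0, -1.7]
    - [3.4, 0, -1.7]
    - [2.5, 0, -1.7]
    - [0, 0, 0]
    - [0, 0, 0]
  spin: [0.2, 0.1, 0, 0, 0, 0, 0, 0]
  claw: [1, 1, 1, 1, 1, 1, 1, 1]

```text
clock: 1.65
eef_pos: [0.6151, 0.1498, 0.1989]
eef_rot: [-0.697, 0.702, -0.105, 0.099]
force: [0.2, 0.3, -0.5]
width: 0.0003
```

```bash
python3 -c "
from h import *
go([-.066,.085,.088],0)
s=snap('top'); save(s,'t1.png',(195,130,395,290),4)"
```

```text
t 1.65 loc [-0.053   0.07    0.1989] head 0.8 ydir [-0.009 -0.005 -1.   ] F [ 0.1  0.3 -0.5] w 0.0003 q6 -1.12
spin -0.16 then lin [-1.22 11.09  1.58] or before spin [-1.24 11.09  1.56]
```

View pics/t1.png

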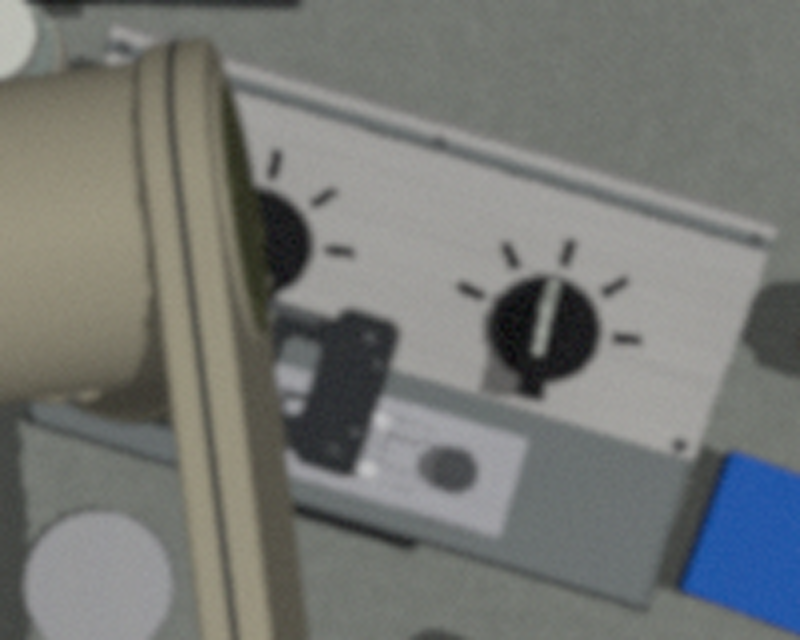

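>>> servo_tool:
  linear:
    - [-0.7, 0, 0.9]
    - [-0.6, 0, 0.9]
    - [0, 2, 0]
    - [0, 2, 0]
    - [0, 2, 0]
    - [0, 2, 0]
    - [0, 1.5, 0]
    - [0, 1, 0]
    - [0, 0, 0]
  spin: [-0.2, 0, 0, 0, 0, 0, 0, 0, 0]
  claw: [1, 1, 1, 1, 1, 1, 1, 1, 1]

```text
clock: 2.45
eef_pos: [0.5974, 0.1914, 0.0933]
eef_rot: [-0.701, 0.702, -0.09, 0.087]
force: [0.1, -0.6, -0.6]
width: 0.0006
```

```bash
python3 -c "
from h import *
go([-.066,.085,.09],0)"
```

```text
t 2.45 loc [-0.0814  0.1052  0.0933] head -1.4 ydir [-0.005 -0.001 -1.   ] F [ 0.3 -0.6 -0.6] w 0.0006 q6 -1.09
spin 0.29 then lin [ 1.54  0.33 -2.02] or before spin [ 1.49  0.33 -2.06]
```

>>> servo_tool:
  linear:
    - [0.9, 0.2, -0.5]
    - [0.5, 0, -0.8]
    - [0, 0, -0.8]
    - [0, 0, -0.8]
    - [0, 0, -0.8]
    - [0, 0, -0.8]
    - [0, 0, -0.8]
    - [0, 0, 0]
  spin: [0.2, 0, 0, 0, 0, 0, 0, 0]
  claw: [1, 1, 1, 1, 1, 1, 1, 1]

```text
clock: 3.12
eef_pos: [0.5984, 0.1349, 0.0965]
eef_rot: [0.702, -0.7, 0.094, -0.095]
force: [-0.2, 1.4, -0.5]
width: 0.0002
```

```bash
python3 -c "
from h import *
go([-.066,.032,.09],0)"
```

```text
t 3.1167 loc [-0.065   0.0512  0.0965] head -0.5 ydir [ 0.001  0.003 -1.   ] F [-0.6  1.3 -0.5] w 0.0002 q6 -1.17
spin 0.1 then lin [-0.1   0.65 -1.92] or before spin [-0.12  0.65 -1.92]
```

>>> servo_tool:
  linear:
    - [0, 0.4, -0.5]
    - [0, 0.2, -0.5]
    - [0, 0, -0.5]
    - [0, 0, -0.5]
    - [0, 0, -0.5]
    - [0, 0, -0.5]
  spin: [0, 0, 0, 0, 0, 0]
  claw: [1, 1, 1, 1, 1, 1]

```text
clock: 3.62
eef_pos: [0.5958, 0.1206, 0.093]
eef_rot: [0.712, -0.689, 0.088, -0.098]
force: [9.7, 24.3, -7.0]
width: 0.0006
```

```bash
python3 -c "
from h import *
st()"
```

```text
t 3.6167 loc [-0.0636  0.0367  0.093 ] head -0.7 ydir [ 0.018  0.031 -0.999] F [ 2.7 26.  -7. ] w 0.0006 q6 -1.22
```

>>> servo_tool:
  linear:
    - [0, 0, -0.4]
    - [0, 0, 0]
    - [0, 0, 0.8]
    - [0, 0, 0.8]
    - [0, -2, 0]
    - [0, -2, 0]
    - [0, -2, 0]
    - [0, -1.5, 0]
    - [0, 0, 0]
  spin: [0, 0, 0, 0, 0, 0, 0, 0, 0]
  claw: [1, 1, 1, 1, 1, 1, 0.2, 0.2, 0.2]

```text
clock: 4.37
eef_pos: [0.5958, 0.1346, 0.1669]
eef_rot: [0.713, -0.689, 0.089, -0.095]
force: [1.0, 0.3, 0.7]
width: 0.0159
```

```bash
python3 -c "
from h import *
go([.030-.013,.085,.18],-37)
s=snap('scene'); save(s,'s1.png',(240,190,470,350),3.4)
P=cloud(s).reshape(-1,3); l=(P-C)@RC
m=(l[:,0]>-.1)&(l[:,0]<-.03)&(l[:,2]>.1)&(l[:,2]<.125)&(abs(l[:,1])<.1)
print(m.sum(),l[m].mean(0),np.percentile(l[m][:,1],[5,95]))
m=(l[:,0]>-.1)&(l[:,0]<-.03)&(l[:,2]>.084)&(l[:,2]<.095)&(l[:,1]>-.1)&(l[:,1]<-.03)
print(m.sum(),l[m].mean(0),np.percentile(l[m][:,1],[5,95]))
"
```

```text
t 4.3667 loc [-0.0674  0.0501  0.1669] head -0.9 ydir [ 0.012  0.032 -0.999] F [0.9 0.5 0.7] w 0.0159 q6 -1.19
spin -7.23 then lin [ 8.87 -1.16 -2.26] or before spin [ 8.5  -1.16  3.4 ]
176 [-0.06259244  0.01743212  0.1125087 ] [0.01124267 0.02202186]
128 [-0.06512861 -0.05844826  0.08651542] [-0.069296   -0.04790531]
```

View pics/s1.png

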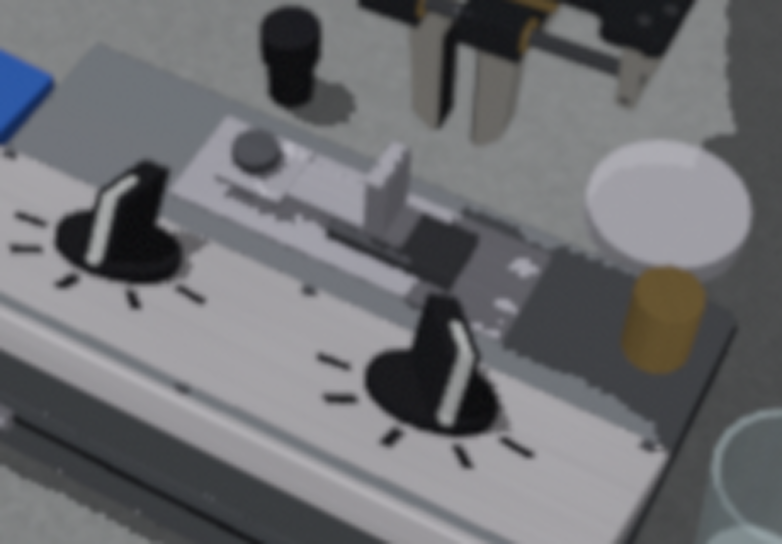

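>>> servo_tool:
  linear:
    - [2, -0.5, 0.8]
    - [2, -0.5, 0.8]
    - [2, -0.2, 0.8]
    - [1.5, 0, 0.6]
    - [0, 0, 0]
    - [0, 0, 0]
    - [0, 0, 0]
    - [0, 0, 0]
    - [0, 0, 0]
    - [0, 0, 0]
  spin: [0, 0, 0, 0, -1.2, -1.2, -1.2, -1.2, -1.2, -1.2]
  claw: [0, 0, 0, 0, 0, 0, 0, 0, 0, 0]

```text
clock: 5.25
eef_pos: [0.6713, 0.1428, 0.1563]
eef_rot: [0.703, -0.684, -0.133, 0.14]
force: [-0.2, -0.5, 0.3]
width: 0.0467
```

```bash
python3 -c "
from h import *
go([.015,.085,.112],-37)"
```

```text
t 5.25 loc [0.003  0.0785 0.1563] head -38.1 ydir [-0.014  0.024 -1.   ] F [-0.1 -0.6  0.3] w 0.0467 q6 -1.84
spin 0.22 then lin [ 1.37  4.42 -0.33] or before spin [ 1.36  4.42 -0.36]
```

>>> servo_tool:
  linear:
    - [1, 0, -0.3]
    - [0.5, 0.5, 0]
    - [0, 1, 0]
    - [0, 1, 0]
    - [0, 1, 0]
    - [0, 0.7, 0]
    - [0, 0, 0]
  spin: [0.2, 0, 0, 0, 0, 0, 0]
  claw: [0, 0, 0, 0, 0, 0, 0]

```text
clock: 5.83
eef_pos: [0.6824, 0.1455, 0.1027]
eef_rot: [0.703, -0.686, -0.126, 0.139]
force: [-5.6, -3.4, 18.0]
width: 0.0466
```

```bash
python3 -c "
from h import *
go([.015,.085,.112],-37)"
```

```text
t 5.8333 loc [0.0129 0.0843 0.1027] head -37.4 ydir [-0.023  0.02  -1.   ] F [-4.4 -4.7 18. ] w 0.0466 q6 -1.83
spin 0.08 then lin [ 0.2  -0.93 -0.04] or before spin [ 0.2  -0.93 -0.04]
```

>>> servo_tool:
  linear:
    - [0.1, -0.6, 0]
    - [0.1, -0.3, 0]
    - [0, 0, 0]
    - [0, 0, 0]
    - [0, 0, 0]
    - [0, 0, 0]
    - [0, 0, 0]
  spin: [0, 0, 0, 0, 0, 0, 0]
  claw: [0, 0, 0.8, 0.8, 0.8, 0.8, 0.8]
  newtons: 10

```text
clock: 6.42
eef_pos: [0.6819, 0.1477, 0.1086]
eef_rot: [0.704, -0.685, -0.124, 0.141]
force: [-1.3, 3.4, 4.9]
width: 0.0215
```

```bash
python3 -c "
from h import *
go([.015,.085,.112],-37)"
```

```text
t 6.4167 loc [0.0118 0.0862 0.1086] head -37.4 ydir [-0.028  0.022 -0.999] F [-2.2  3.   4.9] w 0.0215 q6 -1.83
spin 0.08 then lin [ 0.18 -0.35 -0.27] or before spin [ 0.18 -0.35 -0.27]
```

>>> servo_tool:
  linear:
    - [0, -0.3, 0]
    - [0, 0, 0]
    - [0, 0, 0]
    - [0, 0, 0]
    - [0, 0, 0]
    - [0, 0, 0]
    - [0, 0, 0]
    - [0, 0, 0]
  spin: [0.8, 1, 1, 1, 1, 1, 1, 1]
  claw: [0.8, 0.8, 0.8, 0.8, 0.8, 0.8, 0.8, 0.8]

```text
clock: 7.08
eef_pos: [0.6805, 0.1469, 0.1098]
eef_rot: [0.702, -0.692, 0.128, -0.105]
force: [1.6, 0.2, 0.4]
width: 0.016
```

```bash
python3 -c "
from h import *
go([.015,.085,.112],44)"
```

```text
t 7.0833 loc [0.0107 0.0851 0.1098] head 3.2 ydir [-0.031  0.019 -0.999] F [1.5 0.6 0.4] w 0.016 q6 -1.12
spin 8.17 then lin [ 0.31 -0.24  0.29] or before spin [ 0.42 -0.24  0.02]
```

>>> servo_tool:
  linear:
    - [0, 0, 0]
    - [0, 0, 0]
    - [0, 0, 0]
    - [0, 0, 0]
    - [0, 0, 0]
    - [0, 0, 0]
    - [0, 0, 0]
    - [0, 0, 0]
    - [0, 0, 0]
  spin: [1, 1, 1, 1, 1, 1, 1, 0.7, 0]
  claw: [0.8, 0.8, 0.8, 0.8, 0.8, 0.8, 0.8, 0.8, 0.8]

```text
clock: 7.83
eef_pos: [0.6798, 0.1466, 0.11]
eef_rot: [0.613, -0.613, 0.365, -0.339]
force: [-0.4, -0.7, 1.0]
width: 0.0213
```

```bash
python3 -c "
from h import *
go([.015,.085,.112],44)"
```

```text
t 7.8333 loc [0.0101 0.0845 0.11  ] head 43.8 ydir [-0.032  0.019 -0.999] F [-0.1 -0.8  1. ] w 0.0213 q6 -0.41
spin 0.04 then lin [ 0.31 -0.22  0.37] or before spin [ 0.31 -0.22  0.37]
```

>>> servo_tool:
  linear:
    - [0, 0, 0]
    - [0, 0, 0]
    - [0, 0, 0]
    - [0, -1.5, 0]
    - [0, -1.5, 0]
    - [0, -1.5, 0]
    - [0, -1, 0]
    - [0, -0.5, 0]
    - [0, 0, 0]
    - [0, 0, 0]
  spin: [0, 0, 0, 0, 0, 0, 0, 0, 1.3, 1.3]
  claw: [0, 0, 0, 0, 0, 0, 0, 0, 0, 0]

```text
clock: 8.67
eef_pos: [0.6816, 0.1451, 0.1753]
eef_rot: [-0.57, 0.573, -0.43, 0.403]
force: [-0.8, -1.1, -0.6]
width: 0.0464
```

>>> servo_tool:
  linear:
    - [0, 0, 0]
    - [0, 0, 0]
    - [0, 0, 0]
    - [0, 0, 0]
    - [0, 0, 0]
    - [0, 0, 0]
    - [0, 0, 0]
    - [0, 0, 0]
    - [0, 0, 0]
    - [0, 0, 0]
  spin: [1.3, 1.3, 1.3, 1.3, 1.3, 1.3, 1.3, 1.3, 1.3, 1.3]
  claw: [0, 0, 0, 0, 0, 0, 0, 0, 0, 0]

```text
clock: 9.5
eef_pos: [0.6828, 0.1451, 0.1798]
eef_rot: [0.233, -0.247, 0.675, -0.655]
force: [-0.0, -1.1, 0.1]
width: 0.0466
```

>>> servo_tool:
  linear:
    - [0, 0, 0]
    - [0, 0, 0]
    - [0, 0, 0]
    - [0, 0, 0]
    - [0, 0, 0]
    - [0, 0, 0]
    - [0, 0, 0]
    - [0, 0, 0]
    - [0, 0, 0]
  spin: [1.3, 1.3, 1.3, 1.3, 1.3, 1.3, 1.3, 1, 0]
  claw: [0, 0, 0, 0, 0, 0, 0, 0, 0]

```text
clock: 10.25
eef_pos: [0.683, 0.145, 0.1822]
eef_rot: [-0.094, 0.073, 0.708, -0.697]
force: [-0.4, -0.6, -0.4]
width: 0.0468
```

```bash
cat >> h.py <<'E'
def bar(s,sgn):
    P=cloud(s).reshape(-1,3); l=(P-C)@RC
    up=np.array([np.cos(np.pi/6),0,.5]); n=np.array([-.5,0,.866]); c=np.array([.031,sgn*.085,.0895])
    d=l-c; h=d@n; u=d@up; v=-d[:,1]
    m=(h>.036)&(h<.047)&(np.hypot(u,v)<.036); A=np.stack([u[m],v[m]],1); A0=A.mean(0)
    e=np.linalg.svd(A-A0,full_matrices=False)[2][0]
    print("bar",sgn,m.sum(),"ctr",A0.round(4),"ang",np.degrees(np.arctan2(e[1],e[0])).round(1),"len",np.ptp((A-A0)@e).round(3))
E
python3 -c "
from h import *
go([.015,-.085,.15],-5)
s=snap('scene'); save(s,'s2.png',(240,190,470,350),3.4); bar(s,1); bar(s,-1)
import pickle; s=pickle.load(open('scene0.pkl','rb')); bar(s,1); bar(s,-1)"
```

```text
t 10.25 loc [0.0137 0.0839 0.1822] head -2.2 ydir [-0.028  0.019 -0.999] F [-0.2 -0.7 -0.4] w 0.0468 q6 1.93
spin -0.55 then lin [ 1.25  3.04 16.88] or before spin [ 0.43  3.04 16.92]
bar 1 243 ctr [-0.0015 -0.0015] ang 35.4 len 0.057
bar -1 178 ctr [-0.0004 -0.003 ] ang -4.3 len 0.058
bar 1 214 ctr [-0.0008 -0.0023] ang -32.1 len 0.061
bar -1 180 ctr [-0.0004 -0.003 ] ang -4.6 len 0.058
```

View pics/s2.png

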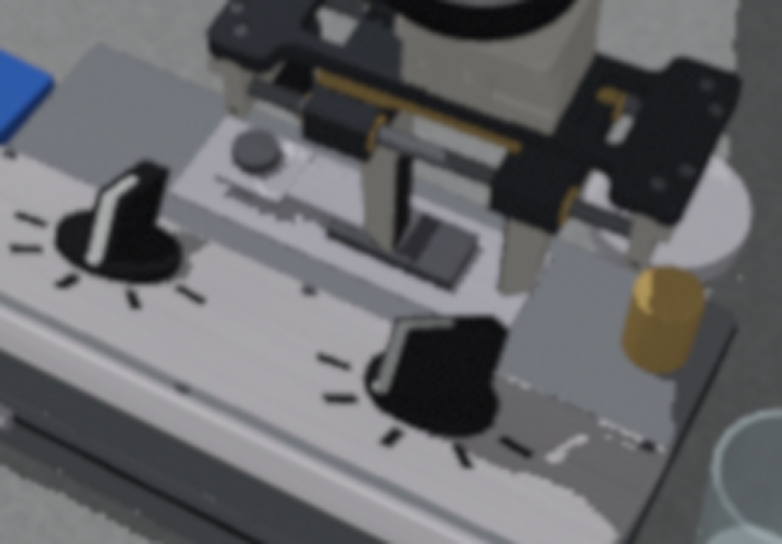

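>>> servo_tool:
  linear:
    - [0.2, 0, 3]
    - [0.2, 0, 3.2]
    - [0, 0, 3.2]
    - [0, 0, 3.2]
    - [0, 0, 3]
    - [0, 0, 0]
    - [0, 0, 0]
  spin: [0, 0, 0, 0, 0, 0, -0.4]
  claw: [0, 0, 0, 0, 0, 0, 0]

```text
clock: 10.88
eef_pos: [0.643, -0.0102, 0.1808]
eef_rot: [-0.068, 0.048, 0.711, -0.699]
force: [0.0, 0.7, 0.7]
width: 0.0465
```

```bash
python3 -c "
from h import *
go([.013,-.085,.112],-5)
s=snap('top'); bar(s,1);bar(s,-1)
import pickle; s=pickle.load(open('top0.pkl','rb')); bar(s,1); bar(s,-1)"
```

```text
t 10.8833 loc [ 0.0174 -0.0763  0.1808] head -6.4 ydir [-0.027  0.019 -0.999] F [-0.1  0.7  0.7] w 0.0465 q6 1.63
spin 0.28 then lin [0.31 6.88 0.92] or before spin [0.33 6.88 0.91]
bar 1 177 ctr [-0.0037  0.0037] ang -145.1 len 0.058
bar -1 80 ctr [-0.019   0.0043] ang 174.3 len 0.028
bar 1 185 ctr [-0.0039  0.0031] ang 148.5 len 0.059
bar -1 173 ctr [-0.0037  0.0028] ang 174.6 len 0.058
```

>>> servo_tool:
  linear:
    - [0.3, 0.5, 0.9]
    - [0, 1, 0]
    - [0, 1, 0]
    - [0, 1, 0]
    - [0, 1, 0]
    - [0, 0.8, 0]
    - [0, 0.5, 0]
    - [0, 0, 0]
  spin: [0.2, 0, 0, 0, 0, 0, 0, 0]
  claw: [0, 0, 0, 0, 0, 0, 0, 0]

```text
clock: 11.6
eef_pos: [0.6356, -0.015, 0.1145]
eef_rot: [-0.072, 0.05, 0.71, -0.698]
force: [0.3, -0.4, -0.5]
width: 0.0462
```

```bash
python3 -c "
from h import *
go([.013,-.085,.112],-5)"
```

```text
t 11.6 loc [ 0.0117 -0.083   0.1145] head -5.9 ydir [-0.03   0.02  -0.999] F [ 0.4 -0.3 -0.5] w 0.0462 q6 1.63
spin 0.19 then lin [-0.12  0.24  0.21] or before spin [-0.12  0.24  0.22]
```

>>> servo_tool:
  linear:
    - [0, 0, 0]
    - [0, 0, 0]
    - [0, 0, 0]
    - [0, 0, 0]
    - [0, 0, 0]
    - [0, 0, 0]
    - [0, 0, 0]
    - [0, 0, 0]
    - [0, 0, 0]
    - [0, 0, 0]
  spin: [0, 0, 0, 0, 0, -0.8, -1, -1, -1, -1]
  claw: [0.8, 0.8, 0.8, 0.8, 0.8, 0.8, 0.8, 0.8, 0.8, 0.8]

```text
clock: 12.43
eef_pos: [0.6348, -0.0156, 0.1154]
eef_rot: [0.081, -0.102, 0.709, -0.693]
force: [-2.1, 1.4, 0.6]
width: 0.0182
```

>>> servo_tool:
  linear:
    - [0, 0, 0]
    - [0, 0, 0]
    - [0, 0, 0]
    - [0, 0, 0]
    - [0, 0, 0]
    - [0, 0, 0]
    - [0, 0, 0]
  spin: [-1, -1, -1, -1, -1, -1, -1]
  claw: [0.8, 0.8, 0.8, 0.8, 0.8, 0.8, 0.8]

```text
clock: 13.02
eef_pos: [0.6332, -0.0146, 0.1163]
eef_rot: [0.3, -0.316, 0.648, -0.624]
force: [-1.9, 0.8, -2.6]
width: 0.0196
```

```bash
python3 -c "
from h import *
go([.013,-.085,.114],-85)"
```

```text
t 13.0167 loc [ 0.0092 -0.0832  0.1163] head -67.5 ydir [-0.035  0.021 -0.999] F [-2.1  0.3 -2.6] w 0.0196 q6 0.55
spin -3.5 then lin [0.15 0.21 0.4 ] or before spin [0.02 0.21 0.42]
```

>>> servo_tool:
  linear:
    - [0, 0.2, 0]
    - [0, 0, 0]
    - [0, 0, 0]
    - [0, 0, 0]
    - [0, 0, 0]
  spin: [-0.9, -1, -1, -0.7, 0]
  claw: [0.8, 0.8, 0.8, 0.8, 0.8]

```text
clock: 13.43
eef_pos: [0.6325, -0.0141, 0.1163]
eef_rot: [0.404, -0.416, 0.59, -0.562]
force: [0.3, 0.2, -2.9]
width: 0.0192
```

```bash
python3 -c "
from h import *
go([.013,-.085,.114],-85)
for n in('scene','top'): s=snap(n); bar(s,-1); bar(s,1)"
```

```text
t 13.4333 loc [ 0.0084 -0.0829  0.1163] head -86.7 ydir [-0.036  0.022 -0.999] F [ 0.2  0.3 -2.9] w 0.0192 q6 0.22
spin 0.34 then lin [0.17 0.21 0.49] or before spin [0.18 0.21 0.48]
bar -1 207 ctr [ 0.0047 -0.0117] ang 13.2 len 0.054
bar 1 239 ctr [-0.0017 -0.0014] ang 35.4 len 0.059h.py:38: RuntimeWarning: Mean of empty slice.
  m=(h>.036)&(h<.047)&(np.hypot(u,v)<.036); A=np.stack([u[m],v[m]],1); A0=A.mean(0)
  ret = um.true_divide(
Traceback (most recent call last):
  File "h.py", line 39, in bar
    e=np.linalg.svd(A-A0,full_matrices=False)[2][0]
      ~~~~~~~~~~~~~~~~~~~~~~~~~~~~~~~~~~~~~~~~~~^^^
IndexError: index 0 is out of bounds for axis 0 with size 0
```

Fingers occlude the dial; release, rise and check.

>>> servo_tool:
  linear:
    - [0, 0, 0]
    - [0, 0, 0]
    - [0, 0, 0]
    - [0, -1.5, 0]
    - [0, -1.5, 0]
    - [0, -1.5, 0]
    - [0, -1.5, 0]
    - [0, -0.5, 0]
  spin: [0, 0, 0, 0, 0, 0, 0, 0]
  claw: [0, 0, 0, 0, 0, 0, 0, 0]

```text
clock: 14.2
eef_pos: [0.6347, -0.0158, 0.1831]
eef_rot: [0.399, -0.412, 0.593, -0.565]
force: [0.9, 0.6, 0.5]
width: 0.0465
```

```bash
python3 -c "
from h import *
go([.013,-.085,.114],-85)
s=snap('scene'); bar(s,-1); bar(s,1); save(s,'s3.png',(190,190,420,350),3.4)"
```

```text
t 14.2 loc [ 0.011  -0.084   0.1831] head -85.8 ydir [-0.036  0.022 -0.999] F [0.8 0.8 0.5] w 0.0465 q6 0.23
spin 0.17 then lin [0.13 6.89 0.49] or before spin [0.14 6.89 0.49]
bar -1 209 ctr [-0.0021 -0.0031] ang -83.0 len 0.056
bar 1 244 ctr [-0.002  -0.0018] ang 35.5 len 0.058
```

View pics/s3.png

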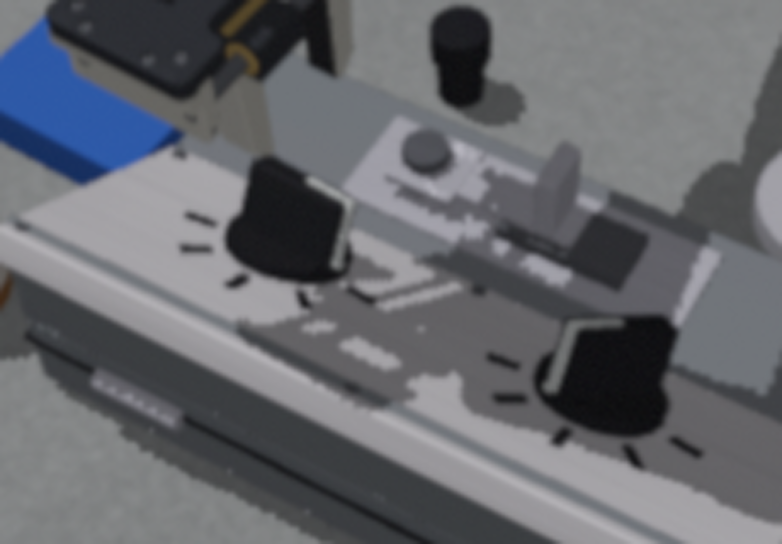

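```bash
python3 -c "
from h import *
s=snap('scene'); P=cloud(s).reshape(-1,3); l=(P-C)@RC
m=(l[:,0]>-.1)&(l[:,0]<-.03)&(l[:,2]>.1)&(l[:,2]<.125)&(abs(l[:,1])<.06)
print(l[m].mean(0)); bar(s,1); bar(s,-1); st(); print(r.sign_off())"
```

```text
[-0.06285706  0.01728413  0.11221568]
bar 1 239 ctr [-0.0017 -0.0014] ang 35.8 len 0.058
bar -1 204 ctr [-0.0022 -0.0034] ang -83.3 len 0.057
t 14.3 loc [ 0.0109 -0.084   0.1819] head -85.9 ydir [-0.037  0.022 -0.999] F [ 0.5 -0.1  0.4] w 0.0463 q6 0.23
the job is handed in; nothing more can be done
None
```

The case is locked and I handed the job in at about 14.3 s. I pushed the clip home, then set the left dial, then the right dial, and raised the gripper clear of everything.

My last checks, all from the camera depth readings, since I could not read the joints directly:

| Item | Measured | Target | Verdict |
|---|---|---|---|
| Clip | Tab about 76 mm from the stud; pushing met about 26 N at the stop | 75 mm | Home |
| Left dial | About +35.5°, both cameras agree | +40° ± 9° | Inside the limit, 4–5° off centre |
| Right dial | About -83°, scene camera only | -80° ± 9° | Inside the limit |

- **Left dial:** I left it 4–5° short of the mark rather than go back and disturb it. The jaw heading at release had implied nearly +40°, so the two readings disagree by that amount.
- **Contact on the way:** While I was lowering onto the left dial, the fingers touched the case, probably the dial disc, with about 18 N. I backed off at once.
- **Robot at the end:** The gripper is open and about 50 mm above the dials, and the wrist force is near zero.
- **Loose objects:** I saw none of them move in the pictures I took, but I did not measure their positions again at the end.

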